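Lock the culture-dish transport canister

TASK

Lock the tall canister that holds the culture dishes, ready for transport: push the knob on its lid down against its spring, turn it clockwise (seen from above) under and past the two steel catches as far as it goes, and let it go so that it springs back up behind them. Do not touch the short empty canister.

Things in the scene. Friction and masses are not known exactly. Their poses are not given: they have to be found in the camera images.
- tall_grip (a point): grip point on the black knob of the TALL clear canister (110 mm across, lid at 135 mm, six dishes inside, fixed in a dock). Knob: round flange 62 mm across, top 22 mm above the lid, with an upright bar 52 mm long, 14 thick, 30 tall. Point on the vertical axis, 22 mm above the flange, 8 mm below the bar's top. x along the bar, z up; moves and turns with the knob.
- tall_turn (a joint): angle of that knob, rad; grows clockwise seen from above. Starts at 0 to 0.2. Two lugs in line with the bar meet two steel catches (34 to 55 mm from the axis, tops 2 mm above the flange) at 0.5: the safety stop. Pressed down, they pass under, and are clear beyond 1.0. End stop (locked) at 1.4. Friction 0.05 N m; stays where it is left.
- tall_press (a joint): how far that knob is pushed down, m: 0 at rest, 0.010 fully down. A spring pushes it up with 4 N at rest, 9 N fully down. The lugs pass under the catches when it is more than 0.006 (aim for 0.008 or more). Let go past the catches, it springs back up to 0.
- short: the SHORT canister, a bystander: same square dock (150 mm), lid and knob, but empty and with its lid only 75 mm above the bench (top of the knob's bar at 127 mm). Origin on the bench at the centre of its dock.

How it is judged (in metres and radians):
On the way:
1. the tall canister's knob is pushed in before it has passed the catches (value of joint tall_press above 0.004 m and value of joint tall_turn below 0.7 rad), for 0.05 s.
At the end, for the whole second after the job is handed in: the tall canister's knob stands past its catches (turned to more than 1.15 rad of its 1.4), sprung back up to within 3 mm, let go and at rest (value of joint tall_turn above 1.15 rad and value of joint tall_press below 0.003 m and velocity of joint tall_turn between -0.1 and 0.1 rad/s); the robot touches nothing.
It fails at once if the robot touches the short canister (more than 1 N) (contact force between any of the fingers, the arm and short above 1 N).
It also fails if it takes over 38 s, if anything falls off the work surface, if the arm or the gripper's body presses on something with over 40 N, if the wrist force passes 120 N, or if a joint passes its speed limit or range.

ROBOT

A 6-joint arm with a two-finger parallel gripper is mounted at the origin on the work surface. World frame = base frame: x ahead of the robot, y to its left, z up, the work surface at z = 0. Lengths are in m, angles in degrees, forces in N, time in s.
With the tool pointing down it reaches from about 0.4 to 0.825 m from the base axis. Payload 7 kg.
Tool frame: the origin (TCP) lies between the finger pads; the fingertips stand 25 mm ahead of it and the grasp point (between the pads) lies 6 mm ahead of it; z points along the fingers, y is the line along which they close (so a half turn about z gives the same grasp; the last joint's range is limited). The gripper opens to 88 mm and grips with 3 to 60 N. Pads are 19 mm wide; open, the fingers measure 130 mm over their backs; the gripper's body (78 mm by 193 mm) begins 47 mm behind the grasp point.
Start: joints at [-59.754, 20.546, 0.682, 0, -70.136, -16.507], TCP at [0.16, -0.656, 0.221] pointing down, gripper open.
Joint ranges: [-176.03, 176.03], [-82.01, 121.73], [-58.28, 71.71], [-173.87, 95.51], [-174.79, -0.11], [-173.66, 173.66]. Speed limits (degrees/s): [136.94, 136.94, 172.46, 180, 180, 180].

INTERFACE

Orientations are given as [roll, pitch, yaw] about the fixed x, y, z axes, in that order (R = Rz(yaw) Ry(pitch) Rx(roll)).
In Python, from plant import status, optics, job gives the robot as it stands. The module is installed in compiled form; this text tells all that it offers.
- The arm moves only by the tool creep_tool, called after "Call:" by a JSON object that holds its "op" and its "data". Schema: {"type":"object","properties":{"offsets":{"type":"object","properties":{"sx":{"type":"array","items":{"type":"number"},"minItems":1,"maxItems":8},"sy":{"type":"array","items":{"type":"number"},"minItems":1,"maxItems":8},"sz":{"type":"array","items":{"type":"number"},"minItems":1,"maxItems":8},"rz":{"type":"array","items":{"type":"number"},"minItems":1,"maxItems":8},"jaw":{"type":"array","items":{"type":"number"},"minItems":1,"maxItems":8}},"additionalProperties":false,"required":["sx","sy","sz","rz","jaw"]},"only":{"type":"string"},"quiet":{"type":"boolean"},"lines":{"type":"string"}},"required":["offsets"],"additionalProperties":false}. offsets is an object with one list for each field, all of the same length, 1 to 8, a row being the entries at one place: sx, sy, sz (the shift in fractions of the full range, 1 being 0.4 m), rz (a turn about the tool's z in parts of the range, where 1.0 means pi rad), jaw (the finger opening in m); each row is the pose to reach, as a shift and turn from the pose commanded when the call began, along the tool's axes at that moment; what a row does not reach only later rows make up. A row lasts 1/8 s, in which the tool goes at most 0.0625 m and 10.7 degrees, less where a joint would pass 70% of its speed; a pose out of reach is approached as far as the arm can. The fingers move at their own pace and stop on an object; the grip force is fixed at half the most. Time passes only in rows, so rows that do not move let the fingers close. The tool returns the time, the measured TCP pose, the force, the opening and the grip force at its end. only (a regular expression) keeps the lines of the reply that match it, lines (a string "A,B") keeps lines A to B, and quiet returns only ok. Shift and turn numbers lie between -1 and 1, and a call with a number outside is refused. Input that does not fit is refused with a message, and nothing moves.
- status.get_obs(): the state, without advancing time (a new reading comes with each control period).
- optics.snapshot(name): name is "scene" or "top" or "wrist"; returns a dict with "frame" (400x640x3 uint8, red, green, blue), "z_map" (400x640 float32, m along the optical axis (not along the pixel's ray), 0 where there is no reading), "fovy" (degrees; the focal length in pixels is half the picture's height over the tangent of half this angle, whatever the lens; pixels are square), "cx", "cy" (the principal point, pixels), "R" (3x3) and "t" (3): a world point X has camera coordinates R X + t; the wrist camera has in their place "T_tool_cam" (4x4, takes a point from camera to tool coordinates, whose origin is the TCP and whose axes are the flange's). Camera axes: x right, y down, z forward; pixel columns grow to the right and rows downward; lengths in m; the calibration is good to about 2 mm. A picture is of the moment at which its call begins: read the wrist's pose just before it.
- job.close_job(): hands the job in; it is judged then, once.
The state is a dict: "clock": time; "joint_pos": joint angles; "qvel": joint speeds; "tau": joint torques, N m; "tool_pos": TCP position; "orientation": TCP orientation; "force": force on the tool from outside, world axes, zero at the start; "moment": the same for the moment, N m; "opening": finger opening in m; "gripper_force": force on a finger pad.
Only numpy, scipy, OpenCV 4.12 (cv2) and the standard library are available. Lean on these libraries where they do the work, as an engineer would, in place of code of your own. Each camera call takes 0.05 s, during which the arm holds its last target. There are 200 camera calls.

## Working session

There is one attempt and no reset: what is moved stays moved. The work goes in short steps, Python scripts to look and compute and a tool call to move; the robot and the scene stay as the last step left them, time stands still between calls to the robot, and variables do not carry over. Pictures are saved under pics/ and viewed, at most 10 in all, crops included, and the job is handed in when it is done.

```bash
mkdir -p pics
```

Create h.py:
```python
import numpy as np, cv2
from plant import status, optics, job
def cloud(s):
    z=s["z_map"]; f=200/np.tan(np.radians(s["fovy"])/2)
    v,u=np.mgrid[0:400,0:640]
    P=np.stack([(u-s["cx"])/f*z,(v-s["cy"])/f*z,z],-1)
    W=(P-s["t"])@np.array(s["R"])  # R^T (P-t)
    W[z==0]=np.nan
    return W
```

Run:
```python
from h import *
o=status.get_obs(); print(o)
for n in("top","scene"):
    s=optics.snapshot(n); np.save(n+".npy",cloud(s)); cv2.imwrite(f"pics/{n}.png",s["frame"][...,::-1]); print(s["R"],s["t"],s["fovy"])
```

```text
{'clock': 0.0, 'joint_pos': array([-5.97547470e+01,  2.05925119e+01,  6.33341854e-01, -2.15197897e-02,
       -7.01370499e+01, -1.65063321e+01]), 'qvel': array([ 0.05190016, -0.02102001,  0.00214912, -0.04164617, -0.01352708,
       -0.01230758]), 'tau': array([ 7.42756620e-04, -5.82722390e+01,  2.93063951e+01,  6.99760839e+00,
        6.91613270e-03, -1.00749439e-04]), 'tool_pos': array([ 0.16015974, -0.6551942 ,  0.22020288]), 'orientation': array([ 1.79901997e+02, -7.94485110e-03, -1.66268401e+02]), 'force': array([-0.48272307, -0.89650792, -1.04491047]), 'moment': array([-0.01975856,  0.02467281,  0.03849983]), 'gripper_force': 0.0, 'opening': 0.08752960064997677}
[[ 0.01255243 -0.9995743  -0.02633734]
 [-0.99615011 -0.01021535 -0.08706662]
 [ 0.08676051  0.02732884 -0.99585428]] [6.82957931e-04 5.58757351e-01 7.96252303e-01] 52.644843072737316
[[-0.65651214  0.75422311 -0.011803  ]
 [ 0.50731492  0.42990342 -0.74686988]
 [-0.55823238 -0.49631698 -0.66486545]] [ 0.36927921 -0.18370485  1.28293763] 48.17950904409146
```

View pics/top.png

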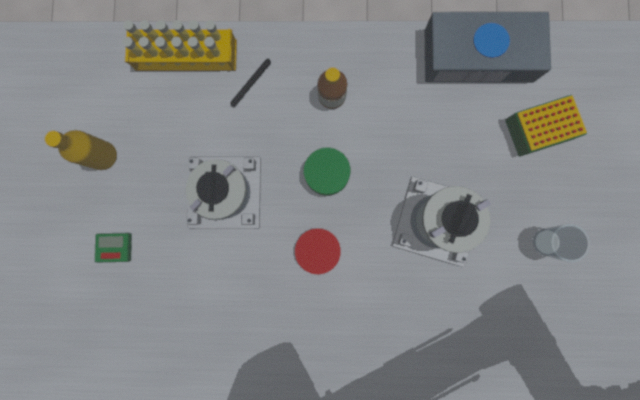

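View pics/scene.png

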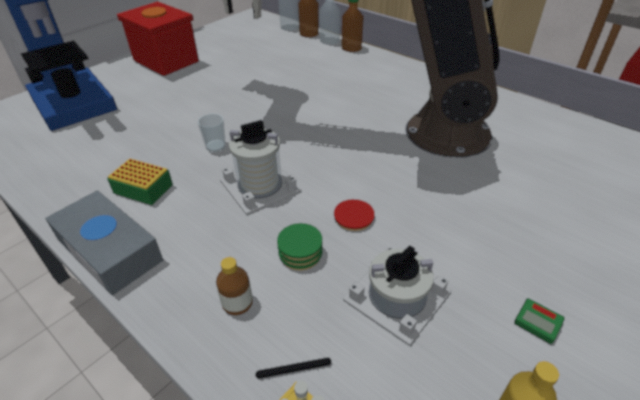

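The top view shows the tall canister's knob at about (460,218), with its bar running from (468,197) to (452,240) and its catches at (483,204) and (437,233). The short canister is at (212,188). Next I measure these points.

Run:
```python
from h import *
W=np.load("top.npy"); im=cv2.imread("pics/top.png")
cv2.imwrite("pics/c1.png",cv2.resize(im[165:275,385:525],None,fx=5,fy=5,interpolation=cv2.INTER_CUBIC))
sub=np.zeros((400,640),bool); sub[165:275,385:525]=1
g=im.max(2)
for n,lo,hi in(("bar",.178,.2),("flange",.152,.163),("lid",.128,.142)):
    m=sub&(W[...,2]>lo)&(W[...,2]<hi)
    if n!="lid": m&=(g<70)
    p=W[m]; 
    if len(p)<5: print(n,len(p)); continue
    r=cv2.minAreaRect(p[:,:2].astype(np.float32)*1000)
    c=p.mean(0); w,v=np.linalg.eigh(np.cov(p[:,:2].T))
    print(n,len(p),c,"rect",r,"dir",np.degrees(np.arctan2(v[1,1],v[0,1]))%180)
m=sub&(W[...,2]>.178); print(np.argwhere(m).min(0),np.argwhere(m).max(0),np.nanmax(W[sub][:,2]))
W2=np.load("scene.npy"); m=(W2[...,2]>.178)&(W2[...,2]<.2); m[:,:220]=0;m[:,290:]=0;m[:110]=0;m[150:]=0
p=W2[m];print("scene bar",len(p),p.mean(0) if len(p) else 0)
if len(p)>5:
    print(cv2.minAreaRect(p[:,:2].astype(np.float32)*1000))
```

```text
bar 283 [ 0.51491188 -0.23382119  0.18335806] rect ((515.06689453125, -234.5636444091797), (14.120040893554688, 50.64866638183594), 67.8864974975586) dir 158.4714624474151
flange 640 [ 0.51476432 -0.23081681  0.15450388] rect ((514.7211303710938, -233.7979736328125), (57.013389587402344, 63.47605895996094), 25.773971557617188) dir 175.78631742656637
lid 2157 [ 0.51494329 -0.23084218  0.13396058] rect ((515.953857421875, -234.68649291992188), (113.12714385986328, 114.31982421875), 0.8645966649055481) dir 38.67810732127589
[202 456] [233 474] 0.18657009680825062
scene bar 141 [ 0.51760708 -0.23446377  0.18410287]
((516.1473999023438, -236.18824768066406), (18.56692886352539, 50.900062561035156), 69.50975036621094)
```

View pics/c1.png

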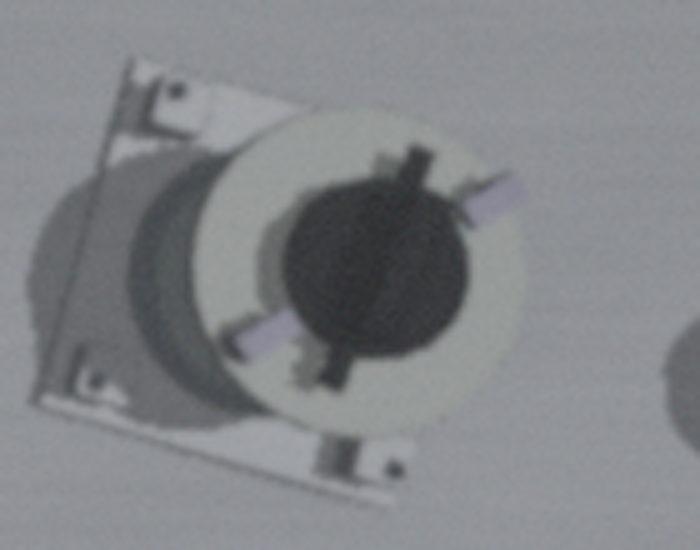

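Careful with the scale: shifts go in shares of 0.4 m and turns go in shares of pi rad. That gives: -0.39 m / 0.4 = -0.975, -0.05 m / 0.4 = -0.125, -80 degrees / 180 = -0.4444.

Call:
{"op": "creep_tool", "data": {"offsets": {"sx": [-0.125,-0.25,-0.375,-0.5,-0.625,-0.75,-0.875,-0.975],"sy": [0.09,0.18,0.27,0.36,0.45,0.54,0.63,0.7125],"sz": [-0.05,-0.1,-0.125,-0.125,-0.125,-0.125,-0.125,-0.125],"rz": [-0.0556,-0.1111,-0.1667,-0.2222,-0.2778,-0.3333,-0.3889,-0.4444],"jaw": [0.088,0.088,0.088,0.07,0.05,0.05,0.05,0.05]}}}

```text
clock: 1.1
tool_pos: [0.4725, -0.2841, 0.2709]
orientation: [180.0, 0.0, -85.9]
force: [-0.4, -0.4, -0.3]
opening: 0.0508
gripper_force: 0.0
```

Create go.py:
```python
from h import *
# offset to target (world x y z yaw) in tool axes
import sys
from scipy.spatial.transform import Rotation as Ro
tx,ty,tz,yaw=map(float,sys.argv[1:])
o=status.get_obs(); R=Ro.from_euler("xyz",o["orientation"],degrees=True).as_matrix()
print(o["clock"],o["tool_pos"],o["orientation"],o["joint_pos"].round(1),o["opening"],"F",o["force"].round(1),"M",o["moment"].round(2))
print("d",(R.T@(np.array([tx,ty,tz])-o["tool_pos"])).round(4),"turn",(o["orientation"][2]-yaw+180)%360-180)
```

```bash
python3 go.py 0.5155 -0.2347 0.27 -21.7
```

```text
1.1 [ 0.47254537 -0.2841389   0.27093775] [ 1.79988404e+02  1.19377602e-02 -8.58875541e+01] [-10.7   7.2 -10.5  -0.  -72.3  14.8] 0.05078850857514094 F [-0.4 -0.4 -0.3] M [-0.08  0.02  0.04]
d [-0.0462 -0.0464  0.0009] turn -64.18755409227262
```

In the tool's units: -0.046 m / 0.4 = -0.115, -0.036 m / 0.4 = -0.09, -64.5 degrees / 180 = -0.3583.

Call:
{"op": "creep_tool", "data": {"offsets": {"sx": [-0.03,-0.06,-0.09,-0.115,-0.115,-0.115,-0.115,-0.115],"sy": [-0.03,-0.06,-0.09,-0.115,-0.115,-0.115,-0.115,-0.115],"sz": [0,0,0,0,0,0,0,0],"rz": [-0.0556,-0.1111,-0.1667,-0.2222,-0.2778,-0.3333,-0.3583,-0.3583],"jaw": [0.05,0.05,0.05,0.05,0.05,0.05,0.05,0.05]}}}

```text
clock: 2.1
tool_pos: [0.5141, -0.2372, 0.2708]
orientation: [180.0, 0.0, -21.8]
force: [-0.2, 0.1, 0.8]
opening: 0.0499
gripper_force: 0.0
```

```bash
python3 go.py 0.5155 -0.2347 0.185 -21.7
```

Run:
```python
from h import *
from scipy.spatial.transform import Rotation as Ro
o=status.get_obs(); s=optics.snapshot("wrist")
R=Ro.from_euler("xyz",o["orientation"],degrees=True).as_matrix(); T=np.array(s["T_tool_cam"])
f=200/np.tan(np.radians(s["fovy"])/2); z=s["z_map"]; v,u=np.mgrid[0:400,0:640]
P=np.stack([(u-s["cx"])/f*z,(v-s["cy"])/f*z,z],-1)
W=(P@T[:3,:3].T+T[:3,3])@R.T+o["tool_pos"]
im=s["frame"]; cv2.imwrite("pics/w1.png",im[...,::-1])
m=(z>0)&(W[...,2]>.178)&(W[...,2]<.195)&(np.hypot(W[...,0]-.5155,W[...,1]+.2347)<.035)
p=W[m]; print(len(p),p.mean(0),cv2.minAreaRect(p[:,:2].astype(np.float32)*1000),p[:,2].max())
w,vv=np.linalg.eigh(np.cov(p[:,:2].T)); print(np.degrees(np.arctan2(vv[1,1],vv[0,1])))
```

```text
2.1 [ 0.51411879 -0.2372094   0.27077855] [ 1.79995866e+02  4.41454885e-02 -2.17989059e+01] [ -5.    8.7  -8.8  -0.  -72.6  73.2] 0.049857561587265876 F [-0.2  0.1  0.8] M [-0.02  0.17  0.02]
d [ 0.0004 -0.0028  0.0858] turn -0.09890592817203014
1271 [ 0.51672814 -0.23818021  0.18435414] ((515.8564453125, -237.9066925048828), (13.763339042663574, 51.2430534362793), 67.9488754272461) 0.18672648224802557
158.1109843697227
```

View pics/w1.png

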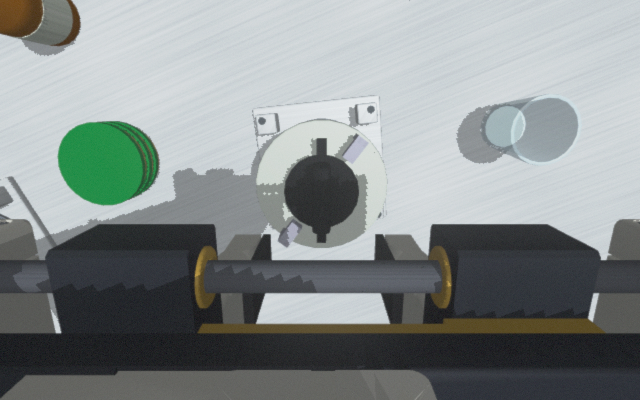

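The wrist view shows the bar at about (321,190), centred between the fingers (midpoint at column 322). The three views agree on the bar's position to within about 3 mm and on its direction to within about 1.5°, so I descend.

In the tool's units: 0.084 m / 0.4 = 0.21, 0.0015 m / 0.4 = 0.0038.

Call:
{"op": "creep_tool", "data": {"offsets": {"sx": [0.0038,0.0038,0.0038,0.0038,0.0038],"sy": [-0.0025,-0.0025,-0.0025,-0.0025,-0.0025],"sz": [0.075,0.15,0.1875,0.2075,0.21],"rz": [0,0,0,0,0],"jaw": [0.05,0.05,0.05,0.05,0.05]}}}

```text
clock: 2.78
tool_pos: [0.5163, -0.237, 0.1873]
orientation: [180.0, -0.0, -21.8]
force: [-0.6, -0.7, 0.7]
opening: 0.0497
gripper_force: 0.0
```

```bash
python3 go.py 0.5158 -0.236 0.187 -21.8
```

```text
2.775 [ 0.51629592 -0.23701533  0.18729365] [ 1.79990496e+02 -3.50455507e-03 -2.17793934e+01] [ -4.9  12.  -15.9   0.  -62.1  73.1] 0.04965222159607284 F [-0.6 -0.7  0.7] M [-0.08  0.18  0.  ]
d [-0.0008 -0.0008  0.0003] turn 0.02060657464554083
```

Call:
{"op": "creep_tool", "data": {"offsets": {"sx": [0,0,0,0,0],"sy": [0,0,0,0,0],"sz": [0,0,0,0,0],"rz": [0,0,0,0,0],"jaw": [0.02,0.005,0.005,0.005,0.005]}}}

```text
clock: 3.4
tool_pos: [0.5161, -0.2369, 0.1872]
orientation: [-180.0, -0.0, -21.8]
force: [0.8, -0.5, 0.0]
opening: 0.0074
gripper_force: 0.0
```

```bash
python3 go.py 0.5158 -0.236 0.187 -21.8
```

```text
3.4 [ 0.51611263 -0.23691845  0.1872297 ] [-1.79999153e+02 -4.32507176e-03 -2.17609871e+01] [ -4.9  12.  -15.9   0.  -62.1  73.2] 0.007421170116835689 F [ 0.8 -0.5  0. ] M [-0.03  0.16 -0.04]
d [-0.0006 -0.0007  0.0002] turn 0.039012921905793974
```

The fingers closed to 7.4 mm with no grip force, which is too narrow for a 14 mm bar. I look before moving again.

Run:
```python
from h import *
s=optics.snapshot("scene"); t=optics.snapshot("top"); w=optics.snapshot("wrist")
a=cv2.resize(s["frame"][60:220,190:350],(400,400),interpolation=cv2.INTER_CUBIC)
b=cv2.resize(t["frame"][140:300,380:540],(400,400),interpolation=cv2.INTER_CUBIC)
cv2.imwrite("pics/g1.png",np.vstack([np.hstack([a,b])])[...,::-1]); cv2.imwrite("pics/w2.png",w["frame"][...,::-1])
o=status.get_obs();print(o["opening"],o["gripper_force"],w["fovy"],w["T_tool_cam"])
```

```text
0.005329893410798748 0.0 59.53448823069339 [[ 1.59494012e-04 -9.67183015e-01 -2.54080675e-01  6.86157293e-02]
 [ 9.99999935e-01  2.36721752e-04 -2.73374809e-04  1.15558989e-03]
 [ 3.24549895e-04 -2.54080615e-01  9.67182990e-01 -1.63408209e-01]
 [ 0.00000000e+00  0.00000000e+00  0.00000000e+00  1.00000000e+00]]
```

View pics/g1.png

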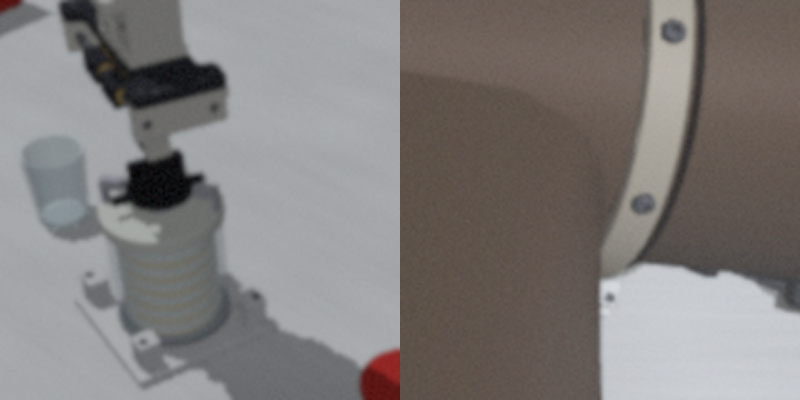

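View pics/w2.png

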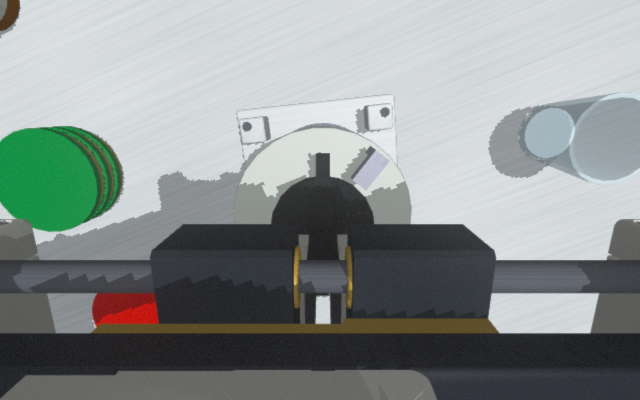

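The scene view shows the knob's bar still standing free, with the gripper apparently ending just above it. I measure the real fingertip height from depth.

Run:
```python
from h import *
s=optics.snapshot("scene"); W=cloud(s); im=s["frame"]
for r in range(104,150,2):
    print(r,[(int(im[r,c].max()),*(W[r,c]*1000).round().astype(int).tolist()) if np.isfinite(W[r,c,0]) else None for c in (246,251,255,260)])
```

```text
104 [(93, 581, -163, 290), (107, 572, -161, 286), (106, 565, -157, 285), (107, 553, -156, 280)]
106 [(107, 581, -164, 285), (107, 570, -164, 280), (108, 563, -160, 278), (108, 551, -159, 273)]
108 [(106, 579, -168, 278), (103, 570, -164, 276), (110, 563, -161, 274), (108, 552, -158, 270)]
110 [(97, 579, -169, 273), (100, 571, -163, 272), (105, 561, -164, 267), (109, 554, -157, 267)]
112 [(106, 579, -169, 269), (106, 571, -165, 267), (108, 562, -163, 264), (120, 555, -157, 263)]
114 [(108, 581, -168, 266), (108, 571, -165, 263), (106, 564, -161, 261), (162, 280, -486, 2)]
116 [(101, 580, -169, 261), (105, 527, -221, 216), (104, 518, -219, 212), (170, 290, -475, 5)]
118 [(97, 523, -245, 199), (105, 528, -221, 211), (105, 518, -220, 207), (160, 297, -468, 4)]
120 [(130, 331, -493, 3), (107, 527, -223, 204), (107, 519, -220, 202), (87, 495, -231, 186)]
122 [(147, 340, -482, 5), (102, 528, -222, 200), (82, 519, -220, 197), (23, 501, -225, 187)]
124 [(73, 527, -243, 186), (58, 519, -234, 186), (31, 512, -229, 185), (18, 502, -225, 181)]
126 [(19, 532, -237, 186), (21, 520, -234, 182), (13,
[... 369 characters left out ...]
, 516, -229, 160), (16, 506, -224, 158)]
136 [(15, 535, -238, 161), (11, 524, -234, 158), (20, 519, -226, 158), (14, 509, -221, 155)]
138 [(13, 535, -239, 155), (12, 529, -228, 157), (19, 522, -223, 155), (13, 516, -214, 156)]
140 [(13, 541, -232, 156), (12, 536, -221, 158), (13, 528, -216, 156), (20, 523, -206, 158)]
142 [(32, 544, -229, 154), (25, 537, -221, 153), (23, 531, -214, 154), (68, 521, -209, 151)]
144 [(94, 534, -243, 137), (74, 527, -234, 137), (84, 520, -228, 136), (108, 513, -219, 136)]
146 [(110, 540, -237, 137), (107, 531, -230, 136), (109, 526, -222, 136), (112, 520, -212, 138)]
148 [(135, 545, -231, 137), (113, 538, -222, 138), (111, 531, -217, 136), (110, 526, -205, 139)]
```

Run:
```python
from h import *
im=cv2.resize(optics.snapshot("scene")["frame"][85:160,215:300],None,fx=8,fy=8,interpolation=cv2.INTER_CUBIC)[:600]
cv2.imwrite("pics/g2.png",np.clip(im.astype(float)*1.6,0,255)[...,::-1])
```

```text
[ WARN:0@0.854] global loadsave.cpp:1063 imwrite_ Unsupported depth image for selected encoder is fallbacked to CV_8U.
```

View pics/g2.png

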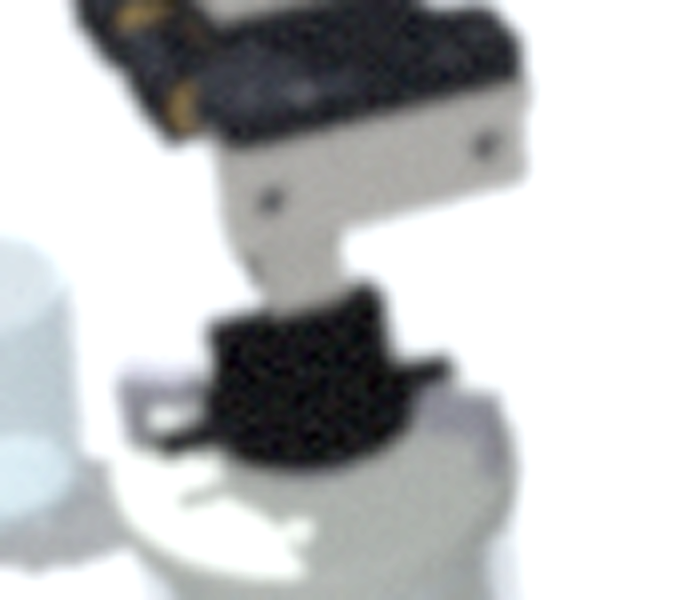

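The crop shows the fingertips ending at the top of the bar, at z of about 0.194, while the TCP reads 0.187. The gripper body also sits about 33 mm higher than specified. So the reported TCP seems to be about 32 mm farther out than the real one. I reopen, rise a little and check the fingertips in tool coordinates.

In the tool's units: -0.03 m / 0.4 = -0.075.

Call:
{"op": "creep_tool", "data": {"offsets": {"sx": [0,0,0,0,0],"sy": [0,0,0,0,0],"sz": [-0.075,-0.075,-0.075,-0.075,-0.075],"rz": [0,0,0,0,0],"jaw": [0.05,0.05,0.05,0.05,0.05]}}}

```text
clock: 4.28
tool_pos: [0.5158, -0.2369, 0.2166]
orientation: [180.0, 0.1, -21.8]
force: [-0.9, 0.1, 0.0]
opening: 0.0477
gripper_force: 0.0
```

Run:
```python
from h import *
from scipy.spatial.transform import Rotation as Ro
o=status.get_obs(); R=Ro.from_euler("xyz",o["orientation"],degrees=True).as_matrix()
for n in("wrist","scene"):
    s=optics.snapshot(n); z=s["z_map"]
    if n=="wrist":
        f=200/np.tan(np.radians(s["fovy"])/2); v,u=np.mgrid[0:400,0:640]; T=np.array(s["T_tool_cam"])
        Q=np.stack([(u-s["cx"])/f*z,(v-s["cy"])/f*z,z],-1)@T[:3,:3].T+T[:3,3]; Q[z==0]=np.nan
    else: Q=(cloud(s)-o["tool_pos"])@R
    for sg in(1,-1):
        m=(Q[...,1]*sg>.015)&(Q[...,1]*sg<.06)&(abs(Q[...,0])<.03)&(Q[...,2]<.022)&(Q[...,2]>-.06)
        p=Q[m]*1000; 
        print(n,sg,len(p),np.percentile(p,[1,50,99],axis=0).round().tolist() if len(p)>5 else 0)
        h,e=np.histogram(p[:,2],bins=range(-60,24,4)); print(dict(zip(e[:-1].tolist(),h.tolist())))
```

```text
wrist 1 1867 [[-8.0, 25.0, -59.0], [10.0, 29.0, -32.0], [12.0, 40.0, -7.0]]
{-60: 96, -56: 143, -52: 339, -48: 56, -44: 38, -40: 96, -36: 158, -32: 144, -28: 203, -24: 162, -20: 145, -16: 139, -12: 111, -8: 37, -4: 0, 0: 0, 4: 0, 8: 0, 12: 0, 16: 0}
wrist -1 1864 [[-8.0, -38.0, -59.0], [10.0, -26.0, -32.0], [12.0, -23.0, -7.0]]
{-60: 88, -56: 140, -52: 351, -48: 56, -44: 40, -40: 95, -36: 157, -32: 145, -28: 191, -24: 169, -20: 139, -16: 152, -12: 103, -8: 38, -4: 0, 0: 0, 4: 0, 8: 0, 12: 0, 16: 0}
scene 1 20 [[7.0, 24.0, -27.0], [10.0, 30.0, -17.0], [12.0, 39.0, -7.0]]
{-60: 0, -56: 0, -52: 0, -48: 0, -44: 0, -40: 0, -36: 0, -32: 0, -28: 2, -24: 6, -20: 5, -16: 4, -12: 2, -8: 1, -4: 0, 0: 0, 4: 0, 8: 0, 12: 0, 16: 0}
scene -1 177 [[-11.0, -44.0, -46.0], [2.0, -40.0, -28.0], [12.0, -27.0, -9.0]]
{-60: 0, -56: 0, -52: 0, -48: 12, -44: 18, -40: 19, -36: 20, -32: 19, -28: 16, -24: 21, -20: 20, -16: 17, -12: 14, -8: 1, -4: 0, 0: 0, 4: 0, 8: 0, 12: 0, 16: 0}
```

Both cameras put the fingertips 6.5 mm behind the reported TCP, where the spec says 25 mm ahead. They are centred in x and y. To bring the tips to z = 0.162, the TCP has to read about 0.1555.

In the tool's units: 0.061 m / 0.4 = 0.1525, 0.057 m / 0.4 = 0.1425.

Call:
{"op": "creep_tool", "data": {"offsets": {"sx": [0,0,0,0,0,0],"sy": [0,0,0,0,0,0],"sz": [0.05,0.1,0.125,0.1425,0.1525,0.1525],"rz": [0,0,0,0,0,0],"jaw": [0.05,0.05,0.05,0.05,0.05,0.05]}}}

```text
clock: 5.12
tool_pos: [0.5162, -0.237, 0.1563]
orientation: [180.0, -0.0, -21.8]
force: [0.1, -0.0, 0.3]
opening: 0.0501
gripper_force: 0.0
```

Call:
{"op": "creep_tool", "data": {"offsets": {"sx": [0,0,0,0,0],"sy": [0,0,0,0,0],"sz": [0,0,0,0,0],"rz": [0,0,0,0,0],"jaw": [0.02,0.005,0.005,0.005,0.005]}}}

```text
clock: 5.75
tool_pos: [0.5162, -0.2368, 0.1563]
orientation: [-180.0, -0.0, -21.8]
force: [-0.1, 1.0, 0.7]
opening: 0.0136
gripper_force: 30.0
```

```bash
python3 go.py 0.5158 -0.236 0.155 -21.8
```

```text
5.75 [ 0.51619003 -0.23683255  0.15625895] [-1.79988879e+02 -9.79367682e-03 -2.17627616e+01] [ -4.9  13.5 -18.3  -0.  -58.2  73.2] 0.013588847132314697 F [-0.1  1.   0.7] M [ 0.31  0.18 -0.09]
d [-0.0007 -0.0006  0.0013] turn 0.03723837175988365
```

The bar is gripped: opening 13.6 mm, grip 30 N, almost no side force. Now I press down.

In the tool's units: 0.009 m / 0.4 = 0.0225, 0.006 m / 0.4 = 0.015.

Call:
{"op": "creep_tool", "data": {"offsets": {"sx": [0,0,0,0,0],"sy": [0,0,0,0,0],"sz": [0.0075,0.015,0.0225,0.0225,0.0225],"rz": [0,0,0,0,0],"jaw": [0.005,0.005,0.005,0.005,0.005]}}}

```text
clock: 6.38
tool_pos: [0.5162, -0.2369, 0.1476]
orientation: [-180.0, -0.0, -21.7]
force: [-1.9, 3.0, 7.2]
opening: 0.0139
gripper_force: 30.0
```

```bash
python3 go.py 0.5158 -0.236 0.147 -21.8
```

```text
6.375 [ 0.51621647 -0.23686821  0.14763882] [-1.79998282e+02 -2.35781050e-02 -2.17489436e+01] [ -4.9  14.  -18.9   0.  -57.1  73.2] 0.013875827810188953 F [-1.9  3.   7.2] M [ 1.09  0.95 -0.05]
d [-0.0007 -0.0007  0.0006] turn 0.05105637861598211
```

In the tool's units: 0.001 m / 0.4 = 0.0025, 20 degrees / 180 = 0.1111.

Call:
{"op": "creep_tool", "data": {"offsets": {"sx": [0,0,0,0,0,0],"sy": [0,0,0,0,0,0],"sz": [0.0025,0.0025,0.0025,0.0025,0.0025,0.0025],"rz": [0,0.0278,0.0556,0.0833,0.1111,0.1111],"jaw": [0.005,0.005,0.005,0.005,0.005,0.005]}}}

```text
clock: 7.12
tool_pos: [0.5161, -0.2371, 0.1468]
orientation: [180.0, -0.0, -41.8]
force: [-2.8, 1.6, 7.9]
opening: 0.0138
gripper_force: 30.0
```

```bash
python3 go.py 0.5158 -0.236 0.147 -41.8
```

```text
7.125 [ 0.51611687 -0.23709488  0.146787  ] [ 1.79990851e+02 -3.08476179e-02 -4.18176340e+01] [ -4.9  14.  -19.    0.  -57.   53.1] 0.013771376854300835 F [-2.8  1.6  7.9] M [ 0.73  1.18 -0.04]
d [-0.001  -0.0006 -0.0002] turn -0.01763404698164095
```

In the tool's units: 42 degrees / 180 = 0.2333.

Call:
{"op": "creep_tool", "data": {"offsets": {"sx": [0,0,0,0,0,0,0,0],"sy": [0,0,0,0,0,0,0,0],"sz": [0,0,0,0,0,0,0,0],"rz": [0.0333,0.0667,0.1,0.1333,0.1667,0.2,0.2333,0.2333],"jaw": [0.005,0.005,0.005,0.005,0.005,0.005,0.005,0.005]}}}

```text
clock: 8.12
tool_pos: [0.5156, -0.2373, 0.1467]
orientation: [180.0, -0.0, -83.8]
force: [-4.3, 0.3, 8.0]
opening: 0.0139
gripper_force: 30.0
```

```bash
python3 go.py 0.5158 -0.236 0.147 -83.8
```

```text
8.125 [ 0.51559368 -0.23727692  0.14666168] [ 1.79957624e+02 -3.13718399e-02 -8.38350422e+01] [ -4.9  14.  -19.    0.  -57.   11.1] 0.013879192830069834 F [-4.3  0.3  8. ] M [0.35 1.62 0.01]
d [-0.0012 -0.0003 -0.0003] turn -0.03504221273993835
```

Call:
{"op": "creep_tool", "data": {"offsets": {"sx": [0,0,0,0],"sy": [0,0,0,0],"sz": [0,0,0,0],"rz": [0.0167,0.0333,0.0444,0.0444],"jaw": [0.005,0.005,0.005,0.005]}}}

```text
clock: 8.62
tool_pos: [0.5155, -0.2373, 0.1466]
orientation: [179.9, -0.0, -91.8]
force: [-3.8, 0.3, 7.8]
opening: 0.0142
gripper_force: 30.0
```

```bash
python3 go.py 0.5158 -0.236 0.147 -91.8
```

```text
8.625 [ 0.51548124 -0.23729872  0.14661845] [ 1.79948115e+02 -3.74624097e-02 -9.17793464e+01] [ -4.9  14.  -19.    0.  -57.    3.1] 0.014203670631313453 F [-3.8  0.3  7.8] M [ 0.34  1.66 -0.03]
d [-0.0013 -0.0003 -0.0004] turn 0.02065362832649953
```

In the tool's units: 4 degrees / 180 = 0.0222.

Call:
{"op": "creep_tool", "data": {"offsets": {"sx": [0,0,0],"sy": [0,0,0],"sz": [0,0,0],"rz": [0.0111,0.0222,0.0222],"jaw": [0.005,0.005,0.005]}}}

```text
clock: 9.0
tool_pos: [0.5154, -0.2373, 0.1466]
orientation: [179.9, -0.0, -95.8]
force: [-3.1, 1.1, 8.8]
opening: 0.0141
gripper_force: 30.0
```

```bash
python3 go.py 0.5158 -0.236 0.147 -95.8
```

```text
9.0 [ 0.51541832 -0.23727096  0.14657254] [ 1.79942180e+02 -3.96646462e-02 -9.57764215e+01] [ -4.9  14.  -19.    0.  -57.   -0.9] 0.014063040236142086 F [-3.1  1.1  8.8] M [ 0.36  1.7  -0.08]
d [-0.0013 -0.0003 -0.0004] turn 0.023578498529161607
```

Call:
{"op": "creep_tool", "data": {"offsets": {"sx": [0,0,0],"sy": [0,0,0],"sz": [0,0,0],"rz": [0.0111,0.0222,0.0222],"jaw": [0.005,0.005,0.005]}}}

```text
clock: 9.38
tool_pos: [0.5154, -0.2373, 0.1466]
orientation: [179.9, -0.1, -99.7]
force: [-3.5, 0.5, 7.9]
opening: 0.0137
gripper_force: 30.8
```

```bash
python3 go.py 0.5158 -0.236 0.147 -99.8
```

```text
9.375 [ 0.51538324 -0.23727599  0.14661558] [ 1.79937248e+02 -5.90436952e-02 -9.97007531e+01] [ -4.9  14.  -19.    0.1 -57.   -4.8] 0.01367202054527121 F [-3.5  0.5  7.9] M [0.4  1.76 0.74]
d [-0.0013 -0.0002 -0.0004] turn 0.09924693439921839
```

The moment jumped to 0.74 N m, so the knob is at its end stop. I back off slightly, let the knob rise with the hand, open a little and withdraw.

In the tool's units: -0.0096 m / 0.4 = -0.024, -0.006 m / 0.4 = -0.015, -1.5 degrees / 180 = -0.0083.

Call:
{"op": "creep_tool", "data": {"offsets": {"sx": [0,0,0,0,0],"sy": [0,0,0,0,0],"sz": [-0.0075,-0.015,-0.024,-0.024,-0.024],"rz": [-0.0083,-0.0083,-0.0083,-0.0083,-0.0083],"jaw": [0.005,0.005,0.005,0.005,0.005]}}}

```text
clock: 10.0
tool_pos: [0.5154, -0.2372, 0.1555]
orientation: [179.9, -0.0, -98.3]
force: [-4.5, -2.2, 3.0]
opening: 0.0136
gripper_force: 30.2
```

Call:
{"op": "creep_tool", "data": {"offsets": {"sx": [0,0,0,0],"sy": [0,0,0,0],"sz": [0,0,0,0],"rz": [0,0,0,0],"jaw": [0.03,0.03,0.03,0.03]}}}

```text
clock: 10.5
tool_pos: [0.5163, -0.2368, 0.1557]
orientation: [-180.0, 0.0, -98.3]
force: [0.4, 0.1, -0.5]
opening: 0.03
gripper_force: 0.0
```

Call:
{"op": "creep_tool", "data": {"offsets": {"sx": [0,0,0,0,0,0],"sy": [0,0,0,0,0,0],"sz": [-0.025,-0.1,-0.225,-0.3,-0.3,-0.3],"rz": [0,0,0,0,0,0],"jaw": [0.03,0.03,0.03,0.03,0.03,0.03]}}}

```text
clock: 11.25
tool_pos: [0.5159, -0.2367, 0.2757]
orientation: [-180.0, 0.0, -98.3]
force: [-0.1, -0.4, 0.2]
opening: 0.0297
gripper_force: 0.0
```

Run:
```python
from h import *
from scipy.spatial.transform import Rotation as Ro
o=status.get_obs(); s=optics.snapshot("wrist"); print(o["clock"],o["tool_pos"],o["force"])
R=Ro.from_euler("xyz",o["orientation"],degrees=True).as_matrix(); T=np.array(s["T_tool_cam"])
f=200/np.tan(np.radians(s["fovy"])/2); z=s["z_map"]; v,u=np.mgrid[0:400,0:640]
W=(np.stack([(u-s["cx"])/f*z,(v-s["cy"])/f*z,z],-1)@T[:3,:3].T+T[:3,3])@R.T+o["tool_pos"]
cv2.imwrite("pics/w3.png",s["frame"][...,::-1])
p=W[(z>0)&(W[...,2]>.168)&(W[...,2]<.195)&(np.hypot(W[...,0]-.5155,W[...,1]+.237)<.035)]
w,vv=np.linalg.eigh(np.cov(p[:,:2].T)); print(len(p),np.percentile(p[:,2],[50,95,100]),np.degrees(np.arctan2(vv[1,1],vv[0,1])),cv2.minAreaRect(p[:,:2].astype(np.float32)*1000))
```

```text
11.25 [ 0.51585406 -0.23673105  0.27573603] [-0.06508887 -0.43321262  0.17329045]
1244 [0.18457971 0.18585521 0.1872553 ] 84.08341335379282 ((515.4061279296875, -238.22232055664062), (51.236289978027344, 14.017806053161621), 83.80524444580078)
```

View pics/w3.png

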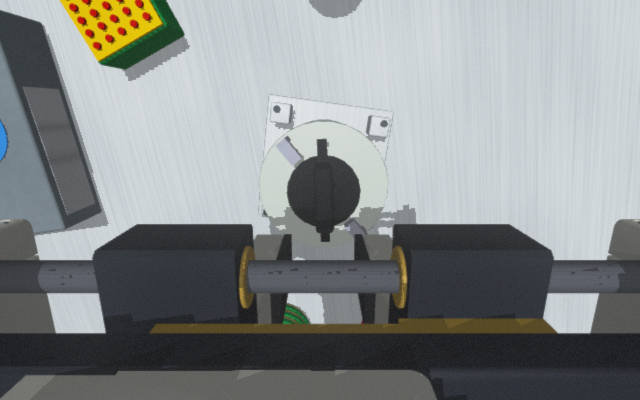

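The wrist view shows the bar at about (322,190), now past the catches at (290,150) and (358,228). It has turned 74° (1.29 rad or more), its top is back at 0.187, and the hand is clear.

```bash
python3 -c "
from plant import job; print(job.close_job())"
```

```text
the job is handed in; nothing more can be done
None
```

The tall canister's knob was pressed down, turned to its end stop past both catches and let go. It measures about 1.29 rad or more and is back at full height. The short canister was never approached, and the job was handed in after 11.3 s; no verdict came back.

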